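# Hang the tool ledge on the board's screw by its keyhole

## Task

Pick up the small steel tool ledge and hang it on the upright board: bring its keyhole over the screw head, press it in against the spring washer, then pull it straight down until the screw is fully home at the top of the slot, and let go. The screw may sit anywhere along its track, so feel for it, keep the pushing gentle (well under 40 N on the board and screw), and leave the other things on the shelf where they are.

Things in the scene. Friction and masses are not known exactly. Their poses are not given: they have to be found in the camera images.
- ledge: Loose L-shaped steel ledge, about 0.35 kg, standing upright like a bookend. Origin: middle of the lower edge of its flat back face; x out of the front (the way the shelf part sticks out), y along its width, z up. Back plate 80 mm wide, 160 mm high, 4 mm thick (x 0 to 4 mm), with a keyhole through it. Shelf part at the bottom 70 mm deep, 6 mm thick, front curb 18 mm high.
- grip (a point): Middle of the ledge's thick top edge, 142.5 mm above and 6 mm in front of the ledge's origin. This edge (z 125 to 160 mm, x 0 to 12 mm, full width) is for pinching from above, front to back; held there with the fingertips no lower than z 124 mm, they stay above the board when the ledge hangs.
- hole (a point): Centre of the keyhole's entry hole, on the ledge's back face, 59 mm above the ledge's origin; axes as the ledge. The hole is eight-sided, 20 mm across flats (upright and level flats). From it a slot 9 mm wide runs straight up and ends 88 mm above the ledge's origin.
- seat (a point): Where the screw's axis lies in the slot when the ledge is fully home, on the back face: 85 mm above the ledge's origin, 26 mm above the hole's centre. Axes as the ledge.
- board: Fixed upright plywood board, 180 mm wide (y), 130 mm high, 18 mm thick, feet behind it on the robot's side. Origin: middle of the lower edge of its front face; x out of the front face, away from the robot; z up. The ledge hangs on that side, its x the same way. A batten across the front, z 20 to 60 mm, stands 6 mm proud: the hung ledge's foot leans on it.
- track_end (a point): The -y end of the 60 mm long level track holding the screw, on the board's front face: 105 mm up, 30 mm to the -y side of the board's middle; axes as the board. The screw sticks out along x at this height, 8 to 52 mm from here along +y: not measured, find it by touch or sight. It does not shift. Shank 6 mm in diameter; pan head 16 mm in diameter, its back 14 mm and front 19 mm from the face.
- press_line (a point): Point 10 mm in front of track_end; axes as the board. A sprung washer, 32 mm in diameter, lies behind the screw head, front 12.5 mm from the face (3.5 N, then 1 N per mm, 7 mm travel). Press the ledge's back face to 6 to 10 mm from the face, then it slides down behind the head against friction (5 to 15 N), which also holds it there.
- tape: A roll of paper tape lying flat, 54 mm across, 24 mm high, between board and ledge; origin under its centre. Leave alone.
- pot: A small terracotta pot, 72 mm across, 65 mm high; origin under its centre. Leave alone.
- tin: The red steel tin, 110 mm across, 123 mm high; origin under its centre. Leave alone.
- tub: The transparent tub with its cover, 136 x 176 mm, 83 mm high; origin under its centre. Leave alone.
- scraper: The stainless scraper lying flat, 220 mm long, 24 mm high; origin under its middle. Leave alone.
- roller_cage: The green roller cage with handle lying flat, 40 mm high, 150 mm long; origin under the cage's centre. Leave alone.
- brush: A paint brush lying flat; origin under its middle. Leave alone.
Not all that is in view belongs to the job. Leave any yellow look-alike of the board alone.

How it is judged:
By the outcome, as a careful person would: the job done as asked, in the order asked, and still so for the second after the job is handed in, with the robot touching nothing.
It also fails if it takes over 72 s, if anything falls off the work surface, if the arm or the gripper's body presses on something with over 40 N, if the wrist force passes 120 N, or if a joint passes its speed limit or range.

## Robot

A 6-joint arm with a two-finger parallel gripper is mounted at the origin on the work surface. World frame = base frame: x ahead of the robot, y to its left, z up, the work surface at z = 0. Lengths are in m, angles in rad, forces in N, time in s.
With the tool pointing down it reaches from about 0.35 to 0.725 m from the base axis. Payload 4.3 kg.
Tool frame: the origin (TCP) lies at the very end of the fingers, on their centre line; the grasp point (between the pads) lies 19 mm behind it; z points along the fingers, y is the line along which they close (so a half turn about z gives the same grasp; the last joint's range is limited). The gripper opens to 85 mm and grips with 20 to 120 N. Pads are 22 mm wide; open, the fingers measure 114 mm over their backs; the gripper's body (76 mm by 85 mm) begins 54 mm behind the grasp point. The pads swing forward as they close: fully open they stand 13 mm farther back than shut.
Start: joints at [-1.302, 0.377, 0.081, 1.274, 0, 1.46], TCP at [0.213, -0.534, 0.231] pointing down, gripper open.
Joint ranges: [-2.72, 2.72], [-0.84, 1.66], [-1.02, 1.22], [-1.77, 2.12], [-1.37, 1.28], [-3.14, 3.14]. Speed limits (rad/s): [2.57, 2.57, 3.14, 3.14, 3.14, 3.14].

## Interface

Orientations are given as a unit quaternion [w, x, y, z].
In Python, from station import sense, camera, hand_in gives the robot as it stands.
- The arm moves only by the tool jog_arm, never from a script. Its argument "rows" is a list of rows, each a list of 6 numbers: the shift along the tool's x, y, z as a fraction of full scale, then the turn, a rotation vector about the tool's x, y, z as a fraction of full scale. In form: [[tx, ty, tz, rx, ry, rz], ...]. A call has 1 to 10 rows; each row is the pose to reach, as a shift and turn from the pose commanded when the call began, along the tool's axes at that moment; what a row does not reach only later rows make up. Full scale, the value 1, is 0.25 m for a shift and 45 degrees for a turn. A row lasts 1/8 s, in which the tool goes at most 62.5 mm and 10.7 degrees, less where a joint would pass 70% of its speed; a pose out of reach is approached as far as the arm can. A call with a number of a shift or a turn outside -1 to 1 is refused whole. A call with a gripper value outside its range is refused whole. "jaw" is the gripper command: -1 is shut, 1 is fully open, values between are in proportion, set as the call begins (left out, the last holds). The fingers move at their own pace and stop on an object; the grip force is fixed at half the most. Time passes only in rows, so rows that repeat a pose let the fingers close. It gives the time, the measured TCP pose, the force, the opening and the grip force at its end, in the units of the state.
- sense(): the state, without advancing time (a new reading comes with each control period).
- camera(name): name is "scene" or "side" or "wrist"; returns a dict with "frame" (480x640x3 uint8, blue, green, red), "range_z" (480x640 float32, m along the optical axis (not along the pixel's ray), 0 where there is no reading), "fx", "fy", "cx", "cy" (pixels), "xyz" and "rotation" of the camera in the world. Camera axes: x right, y down, z forward; pixel columns grow to the right and rows downward; lengths in m; the calibration is good to about 2 mm. The wrist camera is an equidistant fisheye: a pixel r from the principal point sees the ray r / f radians off the axis. A picture is of the moment at which its call begins.
- hand_in(): hands the job in; it is judged then, once.
The state is a dict: "clock": time; "joints": joint angles; "joint_vel": joint speeds; "effort": joint torques, N m; "ee_pos": TCP position; "orientation": TCP orientation; "force": force on the tool from outside, world axes, zero at the start; "wrist_torque": the same for the moment, N m; "gripper_width": opening from 0.0 (shut) to 1.0 (fully open); "grasp_force": force on a finger pad.
Only numpy, scipy, OpenCV 4.12 (cv2) and the standard library are available. Lean on these libraries where they do the work, as an engineer would, in place of code of your own. Each camera call takes 0.05 s, during which the arm holds its last target. There are 200 camera calls.

## Working session

There is one attempt and no reset: what is moved stays moved. The work goes in short steps, Python scripts to look and compute and a tool call to move; the robot and the scene stay as the last step left them, time stands still between calls to the robot, and variables do not carry over. Pictures are saved under pics/ and viewed, at most 10 in all, crops included, and the job is handed in when it is done.

Besides the shell and the picture viewer there is one more tool, called after ">>>" by a JSON object that holds its "method" and its "body". jog_arm: Moves the arm, as the interface text tells. Its arguments: {"type":"object","properties":{"rows":{"type":"array","items":{"type":"array","items":{"type":"number","minimum":-1,"maximum":1}}},"jaw":{"type":"number"}},"required":["rows"]}

```bash
mkdir -p pics; cat > h.py <<'E'
import numpy as np, cv2
from station import sense, camera, hand_in
def pts(c):
    z=c["range_z"]; v,u=np.mgrid[:480,:640]
    P=np.stack([(u-c["cx"])/c["fx"]*z,(v-c["cy"])/c["fy"]*z,z],-1)
    W=P@np.array(c["rotation"]).T+np.array(c["xyz"]); W[z==0]=np.nan
    return W
E
python3 - <<'E'
from h import *
s=sense(); print(s)
for n in ("scene","side"):
    c=camera(n); cv2.imwrite(f"pics/{n}0.png",c["frame"]); np.savez(f"{n}0.npz",**c)
    print(n,c["fx"],c["cx"],c["cy"],c["xyz"],c["rotation"])
E
```

```text
{'clock': 0.0, 'joints': array([-1.30230921e+00,  3.78080033e-01,  7.96469804e-02,  1.27440435e+00,
        9.01489673e-06,  1.46051724e+00]), 'joint_vel': array([ 0.00021937,  0.00115915,  0.0002042 , -0.000419  ,  0.00023608,
        0.00131549]), 'effort': array([ 3.25014353e-04, -4.63600767e+01,  2.69876772e+01,  2.08678027e-02,
       -2.89303318e-05, -2.49877516e-06]), 'ee_pos': array([ 0.21246664, -0.53360813,  0.23035936]), 'orientation': array([-1.01770172e-03,  9.82120044e-01,  1.88252961e-01, -7.61510481e-05]), 'force': array([-0.20494334,  0.29698212,  1.09303681]), 'wrist_torque': array([-0.02933385,  0.00931366, -0.00568549]), 'grasp_force': 0.0, 'gripper_width': 1.0033849507059718}
scene 488.53751554122636 319.051307002079 233.2585648212836 [ 1.14023445 -0.1197527   1.04793749] [-0.23109368  0.74146514  0.60373187 -0.17981375]
side 445.1919268190563 319.1207973526905 237.11128154279595 [ 0.33604298 -0.67511589  0.74968656] [-0.40754524  0.9016983  -0.12721818  0.06828312]
```

View pics/scene0.png

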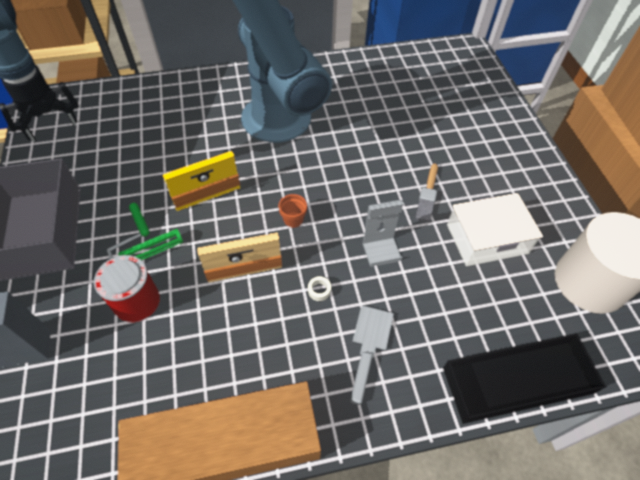

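View pics/side0.png

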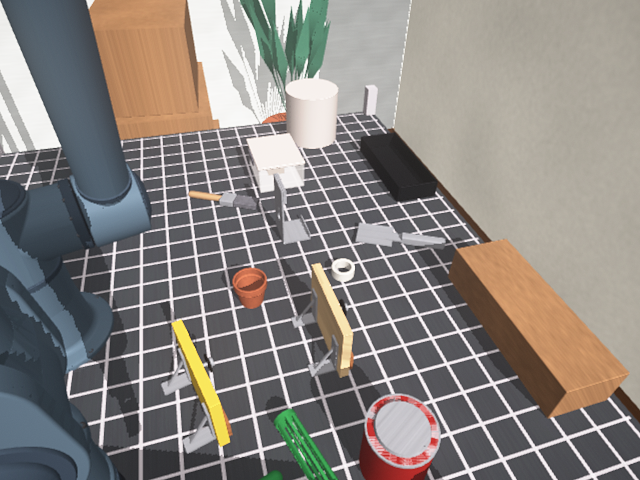

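The scene view shows the ledge at about (383,232), the plywood board at (240,257) with its screw head at (236,258), and the yellow decoy at (203,180). The side view shows the ledge at (285,210) and the board at (332,320).

```bash
cat > h.py <<'E'
import numpy as np, cv2
from station import sense, camera, hand_in
from scipy.spatial.transform import Rotation as R
def rot(q): return R.from_quat([q[1],q[2],q[3],q[0]])
def pts(c):
    z=c["range_z"]; v,u=np.mgrid[:480,:640]
    P=np.stack([(u-c["cx"])/c["fx"]*z,(v-c["cy"])/c["fy"]*z,z],-1)
    W=rot(c["rotation"]).apply(P.reshape(-1,3)).reshape(P.shape)+np.array(c["xyz"]); W[z==0]=np.nan
    return W
E
python3 - <<'E'
from h import *
for n,boxes in (("scene",dict(ledge=(360,195,405,268),board=(195,230,285,285),tape=(303,273,335,304),pot=(275,192,310,230))),
                ("side",dict(ledge=(268,170,312,245),board=(305,260,356,380),tape=(328,256,358,284),pot=(230,265,270,310)))):
    c=dict(np.load(f"{n}0.npz")); W=pts(c)
    for k,(a,b,e,d) in boxes.items():
        p=W[b:d,a:e].reshape(-1,3); px=c["frame"][b:d,a:e].reshape(-1,3).astype(int)
        ok=p[:,2]>0.012
        p=p[ok]; 
        if k in("tape","pot"): print(n,k,p.min(0).round(3),p.max(0).round(3)); continue
        lo=np.nanpercentile(p[:,2],99)
        print(n,k,"ztop",lo.round(4))
        q=p[(p[:,2]>lo-0.012)]
        r=cv2.minAreaRect((q[:,:2]*1000).astype(np.float32)); print("  toprect mm",r, cv2.boxPoints(r).round(0).tolist())
        # dominant vertical face by plane fit on band
        q=p[(p[:,2]>(.075 if k=="board" else .03))&(p[:,2]<lo-.01)]
        xy=q[:,:2]; best=None
        rng=np.random.default_rng(0)
        for _ in range(300):
            i,j=rng.choice(len(xy),2,False); d=xy[j]-xy[i]; L=np.hypot(*d)
            if L<.02: continue
            nn=np.array([-d[1],d[0]])/L; m=abs((xy-xy[i])@nn)<.002
            if best is None or m.sum()>best.sum(): best=m
        f=xy[best]; mu=f.mean(0); _,_,V=np.linalg.svd(f-mu); t=(f-mu)@V[0]
        print("  face",len(xy),best.sum(),"dir deg",np.degrees(np.arctan2(V[0,1],V[0,0])).round(2),"ends",(mu+V[0]*t.min()).round(4),(mu+V[0]*t.max()).round(4))
E
```

```text
scene ledge ztop 0.163
  toprect mm ((508.28729248046875, 181.26022338867188), (16.801273345947266, 81.1710205078125), 1.96906578540802) [[498.0, 222.0], [501.0, 140.0], [518.0, 141.0], [515.0, 222.0]]
  face 815 530 dir deg 91.56 ends [0.5077 0.1403] [0.5054 0.2225]
scene board ztop 0.1333
  toprect mm ((532.5360717773438, -162.01809692382812), (31.570730209350586, 179.64549255371094), 2.866647720336914) [[512.0, -73.0], [521.0, -253.0], [553.0, -251.0], [544.0, -72.0]]
  face 920 765 dir deg -88.01 ends [ 0.5323 -0.0721] [ 0.5385 -0.2516]
scene tape [ 0.588 -0.021  0.012] [0.643 0.033 0.03 ]
scene pot [ 0.357 -0.054  0.012] [0.433 0.018 0.069]
side ledge ztop 0.1594
  toprect mm ((505.7980651855469, 179.3790283203125), (11.898021697998047, 80.947509765625), 1.095655918121338) [[499.0, 220.0], [501.0, 139.0], [513.0, 139.0], [511.0, 220.0]]
  face 671 315 dir deg -87.77 ends [0.499  0.2224] [0.5022 0.1385]
side board ztop 0.1303
  toprect mm ((529.1714477539062, -163.645751953125), (30.658235549926758, 180.46823120117188), 1.960978388786316) [[511.0, -74.0], [517.0, -254.0], [548.0, -253.0], [541.0, -73.0]]
  face 810 574 dir deg -88.03 ends [ 0.5115 -0.0757] [ 0.5177 -0.2541]
side tape [ 0.529 -0.129  0.012] [0.637 0.033 0.129]
side pot [ 0.357 -0.058  0.012] [0.428 0.017 0.066]
```

```bash
python3 - <<'E'
from h import *
yaw=np.radians(2.0); X=np.array([np.cos(yaw),np.sin(yaw)]); Y=np.array([-X[1],X[0]])
ims=[]
for n,o,(a,b,e,d) in (("scene",(.5354,-.162),(195,230,285,285)),("side",(.5326,-.163),(305,260,370,380))):
    c=dict(np.load(f"{n}0.npz")); W=pts(c)
    p=W[b:d,a:e]; bx=(p[...,:2]-o)@X; by=(p[...,:2]-o)@Y; z=p[...,2]
    m=(bx>.009)&(bx<.03)&(z>.08)&(z<.13)&(abs(by)<.045)
    print(n,m.sum(), "bx",np.percentile(bx[m],[10,50,90]).round(4),"by",np.percentile(by[m],[2,50,98]).round(4),"z",np.percentile(z[m],[2,50,98]).round(4))
    h=m&(bx>.016); v,u=np.nonzero(h); print("  front",h.sum(),by[h].mean().round(4),z[h].mean().round(4),"px",u.mean()+a,v.mean()+b)
    q=cv2.resize(c["frame"][b:d,a:e],None,fx=5,fy=5,interpolation=cv2.INTER_CUBIC); ims.append(cv2.copyMakeBorder(q,0,600-q.shape[0],0,0,cv2.BORDER_CONSTANT))
im=np.hstack(ims); print(im.shape); cv2.imwrite("pics/crop.png",im)
E
```

```text
scene 99 bx [0.0111 0.0132 0.0192] by [-0.0269 -0.0127  0.0015] z [0.0963 0.1101 0.1217]
  front 29 -0.0127 0.1074 px 236.0 260.0
side 76 bx [0.0093 0.0101 0.0166] by [-0.0281 -0.0166  0.0016] z [0.0985 0.1105 0.1191]
  front 11 -0.0148 0.1081 px 346.54545454545456 306.45454545454544
(600, 775, 3)
```

View pics/crop.png

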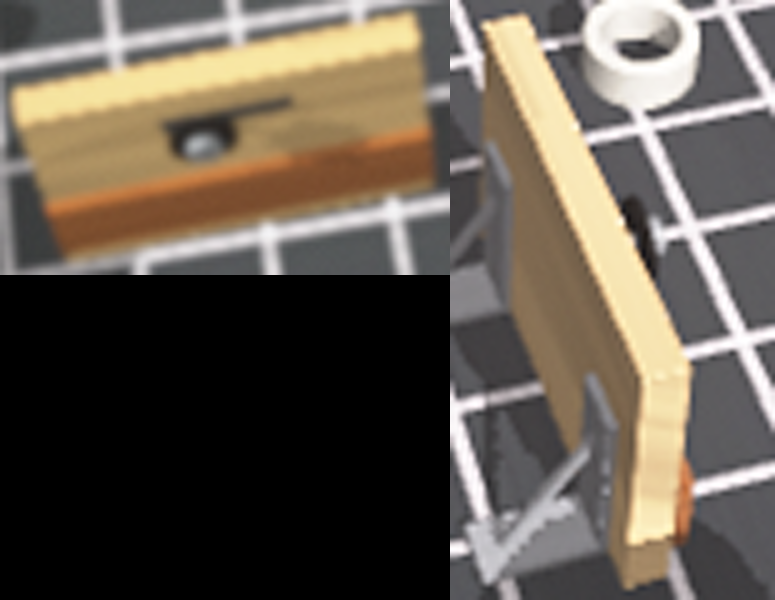

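>>> {"method": "jog_arm", "body": {"rows": [[0, 0, -0.3, 0, 0, -0.2], [0, 0, -0.3, 0, 0, -0.4], [0, 0, -0.3, 0, 0, -0.6], [0, 0, -0.3, 0, 0, -0.8], [0, 0, -0.3, 0, 0, -1.0], [0, 0, -0.3, 0, 0, -1.0]], "jaw": 1}}

```text
clock: 0.85
ee_pos: [0.2126, -0.534, 0.3058]
orientation: [-0.0, 0.836, 0.549, 0.0]
force: [0.2, 0.0, -0.3]
gripper_width: 0.996
grasp_force: 0.0
```

The crops show the screw head at scene pixel (236,259), left of the track's middle. That puts it about 13 mm to the -y side. Next is a close look from above with the wrist camera.

```bash
cat >> h.py <<'E'
def go(p,deg=92.0):
    s=sense(); r=rot(s["orientation"]); T=R.from_matrix(np.array([[np.cos(np.radians(deg)),np.sin(np.radians(deg)),0],[np.sin(np.radians(deg)),-np.cos(np.radians(deg)),0],[0,0,-1]]).T if 0 else np.column_stack([[np.cos(np.radians(deg)),np.sin(np.radians(deg)),0],[np.sin(np.radians(deg)),-np.cos(np.radians(deg)),0],[0,0,-1]]))
    print("shift",(r.inv().apply(np.array(p)-s["ee_pos"])/.25).round(3),"turn",((r.inv()*T).as_rotvec()/np.radians(45)).round(3))
E
python3 -c "
from h import *
go([.60,-.175,.30])"
```

```text
shift [1.933 0.852 0.024] turn [-0.001 -0.001 -0.564]
```

>>> {"method": "jog_arm", "body": {"rows": [[0.2, 0.09, 0, 0, 0, -0.1], [0.4, 0.18, 0, 0, 0, -0.2], [0.6, 0.26, 0, 0, 0, -0.35], [0.8, 0.35, 0, 0, 0, -0.5], [0.97, 0.43, 0, 0, 0, -0.564], [0.97, 0.43, 0, 0, 0, -0.564]]}}

```text
clock: 1.6
ee_pos: [0.4091, -0.3518, 0.3061]
orientation: [-0.0, 0.693, 0.721, 0.0]
force: [-0.3, -0.5, -0.6]
gripper_width: 1.0
grasp_force: 0.0
```

```bash
python3 -c "
from h import *
go([.60,-.175,.30])"
```

```text
shift [0.677 0.791 0.025] turn [ 0.    -0.001  0.005]
```

>>> {"method": "jog_arm", "body": {"rows": [[0.17, 0.2, 0, 0, 0, 0], [0.34, 0.4, 0, 0, 0, 0], [0.51, 0.6, 0, 0, 0, 0], [0.68, 0.79, 0.02, 0, 0, 0], [0.68, 0.79, 0.02, 0, 0, 0], [0.68, 0.79, 0.02, 0, 0, 0]]}}

```text
clock: 2.35
ee_pos: [0.5982, -0.1775, 0.3007]
orientation: [-0.0, 0.695, 0.719, -0.001]
force: [0.2, -0.2, 1.0]
gripper_width: 1.001
grasp_force: 0.0
```

```bash
python3 - <<'E'
from h import *
s=sense(); print(s["ee_pos"],s["joint_vel"].round(3))
c=camera("wrist"); np.savez("w1.npz",**c); print({k:c[k] for k in("fx","fy","cx","cy","xyz","rotation")})
cv2.imwrite("pics/w1.png",c["frame"])
E
```

```text
[ 0.59822507 -0.17753438  0.30068452] [-0.035 -0.023 -0.014  0.    -0.007 -0.008]
{'fx': 371.64829954431775, 'fy': 371.64829954431775, 'cx': 322.7507088859843, 'cy': 237.47205367741725, 'xyz': array([ 0.59521873, -0.09436723,  0.44272074]), 'rotation': array([0.16394321, 0.98631263, 0.01750081, 0.00193658])}
```

View pics/w1.png

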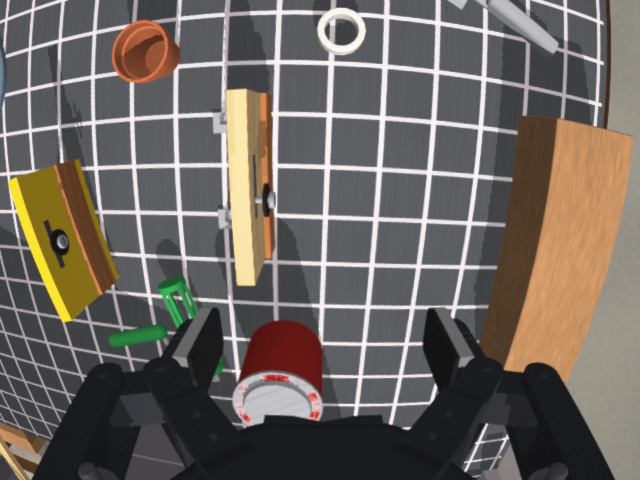

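The wrist view shows the board's top face with its corners near (228,89), (247,90), (236,285) and (254,284). The screw head is at (272,201) with the black washer at (267,200), and the red tin at (280,370) is clear of the ledge's path.

```bash
cat >> h.py <<'E'
def fray(c,u,v):
    d=np.stack([np.asarray(u,float)-c["cx"],np.asarray(v,float)-c["cy"]],-1); r=np.linalg.norm(d,axis=-1,keepdims=True); th=r/c["fx"]
    return rot(c["rotation"]).apply(np.concatenate([d/r*np.sin(th),np.cos(th)],-1).reshape(-1,3))
def onz(c,u,v,z):
    d=fray(c,u,v); o=np.array(c["xyz"]); return o+d*((z-o[2])/d[:,2])[:,None]
E
python3 - <<'E'
from h import *
c=dict(np.load("w1.npz")); f=c["frame"].astype(int); hsv=cv2.cvtColor(c["frame"],cv2.COLOR_BGR2HSV)
for v in (100,140,180,201,240,270): print(v,[tuple(f[v,u]) for u in range(224,278,3)])
print("screw"); 
for v in range(186,216,2): print(v,[int(f[v,u].sum()/3) for u in range(256,282)])
E
```

```text
100 [(np.int64(193), np.int64(191), np.int64(198)), (np.int64(160), np.int64(219), np.int64(242)), (np.int64(159), np.int64(221), np.int64(245)), (np.int64(166), np.int64(226), np.int64(248)), (np.int64(178), np.int64(235), np.int64(252)), (np.int64(174), np.int64(233), np.int64(251)), (np.int64(172), np.int64(231), np.int64(250)), (np.int64(167), np.int64(227), np.int64(248)), (np.int64(87), np.int64(121), np.int64(145)), (np.int64(88), np.int64(121), np.int64(144)), (np.int64(83), np.int64(117), np.int64(139)), (np.int64(88), np.int64(122), np.int64(147)), (np.int64(84), np.int64(132), np.int64(190)), (np.int64(79), np.int64(137), np.int64(217)), (np.int64(57), np.int64(99), np.int64(156)), (np.int64(39), np.int64(67), np.int64(103)), (np.int64(113), np.int64(111), np.int64(112)), (np.int64(243), np.int64(242), np.int64(246))]
140 [(np.int64(245), np.int64(243), np.int64(247)), (np.int64(129), np.int64(162), np.int64(185)), (np.int64(158), np.int64(220), np.int64(244)), (np.int64(161), np.int64(222), np.int64(245)), (np.int64(172), np.int64(232), np.int64(251)), (np.int64(175), np.
[... 5093 characters left out ...]
, 80, 49, 41, 33, 27, 39, 99, 168, 203, 208, 205, 183, 123, 158, 234, 148, 101, 96, 95, 94]
206 [72, 99, 118, 120, 118, 108, 79, 48, 41, 34, 26, 29, 78, 157, 196, 202, 201, 191, 167, 195, 235, 147, 100, 96, 95, 95]
208 [69, 97, 119, 119, 118, 111, 89, 51, 43, 39, 28, 23, 34, 77, 112, 128, 134, 160, 211, 237, 237, 144, 98, 97, 96, 94]
210 [67, 95, 119, 120, 118, 114, 106, 58, 45, 43, 29, 23, 25, 39, 59, 70, 83, 144, 222, 242, 237, 141, 98, 97, 95, 94]
212 [68, 93, 117, 122, 119, 115, 108, 70, 45, 43, 30, 27, 27, 51, 64, 72, 82, 145, 222, 242, 237, 154, 112, 103, 104, 103]
214 [64, 90, 115, 120, 119, 115, 110, 88, 50, 43, 37, 28, 31, 57, 71, 71, 78, 125, 215, 251, 247, 244, 238, 229, 225, 226]
```

```bash
python3 - <<'E'
from h import *
c=dict(np.load("w1.npz")); B=c["frame"][...,0].astype(int)
fe,be=[],[]
for v in range(96,280,4):
    if 195<v<208: continue
    m=np.nonzero((c["frame"][v,220:280,2]>215)&(B[v,220:280]>135)&(B[v,220:280]<190))[0]+220
    fe.append((m.max()+.5,v)); 
fe=np.array(fe); P=onz(c,fe[:,0],fe[:,1],.130)
k=np.polyfit(P[:,1],P[:,0],1); res=P[:,0]-np.polyval(k,P[:,1]); ok=abs(res)<.0015; k=np.polyfit(P[ok,1],P[ok,0],1)
print("front edge yaw",np.degrees(np.arctan(-k[0])).round(2),"x at y=-.163",np.polyval(k,-.163).round(4),"rms",res.std())
E_=onz(c,[238,245],[89.5,285],.130); print("ends y",E_)
print("shank",onz(c,[259],[200.6],.108)); print("head",onz(c,[270.5,274],[200,200],.105),onz(c,[272],[200],.11))
E
```

```text
front edge yaw 1.78 x at y=-.163 0.5327 rms 0.000305002061324496
ends y [[ 0.52302939 -0.07320182  0.13      ]
 [ 0.52621504 -0.25157388  0.13      ]]
shank [[ 0.5378972  -0.17454772  0.108     ]]
head [[ 0.54836248 -0.17441199  0.105     ]
 [ 0.55168233 -0.17432476  0.105     ]] [[ 0.55045895 -0.17319032  0.11      ]]
```

>>> {"method": "jog_arm", "body": {"rows": [[0.2, -0.08, 0, 0, 0, 0], [0.4, -0.16, 0, 0, 0, 0], [0.6, -0.24, 0, 0, 0, 0], [0.8, -0.32, 0, 0, 0, 0], [0.95, -0.4, 0, 0, 0, 0], [0.95, -0.4, 0, 0, 0, 0], [0.95, -0.4, 0, 0, 0, 0]]}}

```text
clock: 3.28
ee_pos: [0.4899, 0.0551, 0.3017]
orientation: [0.001, 0.695, 0.719, 0.0]
force: [0.5, 0.5, -0.0]
gripper_width: 0.998
grasp_force: 0.0
```

```bash
python3 - <<'E'
from h import *
s=sense(); print(s["ee_pos"])
c=camera("wrist"); np.savez("w2.npz",**c)
cv2.imwrite("pics/w2.png",c["frame"])
E
```

```text
[0.48994864 0.05511554 0.30172505]
```

View pics/w2.png

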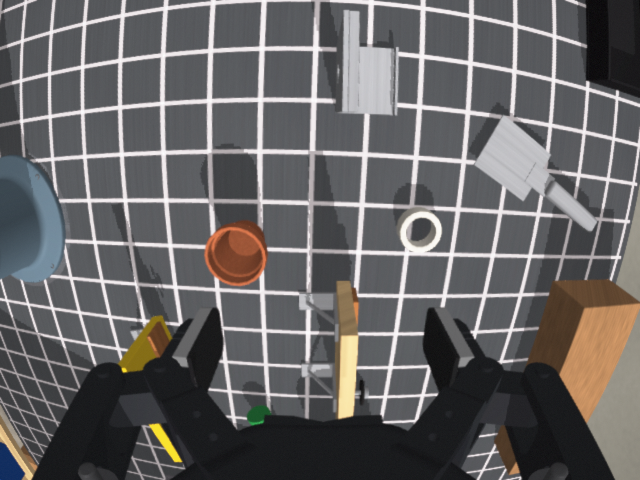

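The ledge's thick top edge runs from (351,11) to (350,113), with the shelf to its right at (378,80). I'll measure it along the edge.

```bash
python3 - <<'E'
from h import *
c=dict(np.load("w2.npz")); g=c["frame"].mean(2)
for v in (20,40,60,80,100): print(v,[int(x) for x in g[v,336:366]])
for u in (346,351,355): print(u,"top",[int(x) for x in g[5:18,u]],"bot",[int(x) for x in g[105:120,u]])
E
```

```text
20 [91, 90, 93, 93, 92, 88, 79, 124, 190, 198, 198, 196, 182, 167, 186, 194, 196, 196, 198, 196, 195, 195, 185, 134, 96, 92, 89, 88, 91, 91]
40 [64, 69, 72, 72, 73, 73, 84, 149, 188, 200, 199, 197, 173, 168, 187, 194, 195, 197, 197, 195, 193, 193, 181, 121, 92, 89, 90, 90, 92, 91]
60 [69, 72, 71, 73, 73, 76, 107, 161, 197, 200, 200, 192, 169, 172, 196, 196, 196, 196, 195, 193, 190, 189, 180, 171, 199, 201, 204, 204, 200, 199]
80 [76, 88, 86, 75, 74, 73, 98, 189, 200, 200, 201, 196, 164, 183, 194, 195, 194, 194, 192, 189, 189, 185, 176, 183, 199, 201, 202, 202, 199, 199]
100 [85, 73, 73, 73, 75, 85, 148, 186, 198, 199, 196, 177, 169, 186, 194, 195, 194, 191, 190, 190, 189, 182, 157, 190, 197, 200, 201, 199, 198, 197]
346 top [88, 89, 89, 90, 113, 178, 195, 196, 197, 197, 197, 196, 197] bot [198, 197, 197, 198, 197, 196, 181, 168, 129, 96, 91, 93, 92, 93, 92]
351 top [91, 92, 92, 92, 92, 118, 186, 197, 196, 195, 194, 194, 192] bot [195, 194, 193, 194, 194, 192, 175, 167, 137, 96, 90, 90, 90, 89, 89]
355 top [89, 89, 88, 89, 91, 110, 175, 195, 197, 197, 197, 196, 196] bot [189, 188, 188, 188, 188, 187, 180, 180, 155, 101, 91, 92, 91, 92, 92]
```

```bash
python3 - <<'E'
from h import *
c=dict(np.load("w2.npz"))
for v,a,m,b in ((20,343,349,359),(60,342.6,348.5,358.6),(100,342,348,358)):
    for z in (.16,.0): print(v,z,onz(c,[a,m,b],[v]*3,z)[:,:2].round(4).tolist())
print(onz(c,[351,351],[10.4,113],.16).round(4))
go([.507,.180,.26])
E
```

```text
20 0.16 [[0.4994, 0.213], [0.5039, 0.2133], [0.5114, 0.2138]]
20 0.0 [[0.5066, 0.2551], [0.5136, 0.2555], [0.5253, 0.2563]]
60 0.16 [[0.5002, 0.1811], [0.5046, 0.1814], [0.5121, 0.1818]]
60 0.0 [[0.5078, 0.2053], [0.5146, 0.2056], [0.5264, 0.2063]]
100 0.16 [[0.5008, 0.1503], [0.5053, 0.1505], [0.5128, 0.1509]]
100 0.0 [[0.5088, 0.157], [0.5158, 0.1573], [0.5276, 0.158]]
[[0.5052 0.2213 0.16  ]
 [0.508  0.1407 0.16  ]]
shift [0.498 0.084 0.166] turn [ 0.001  0.001 -0.002]
```

>>> {"method": "jog_arm", "body": {"rows": [[0.2, 0.04, 0, 0, 0, 0], [0.4, 0.08, 0.1, 0, 0, 0], [0.5, 0.08, 0.25, 0, 0, 0], [0.502, 0.08, 0.42, 0, 0, 0], [0.502, 0.08, 0.57, 0, 0, 0], [0.502, 0.08, 0.695, 0, 0, 0], [0.502, 0.08, 0.695, 0, 0, 0], [0.502, 0.08, 0.695, 0, 0, 0]]}}

```text
clock: 4.32
ee_pos: [0.5066, 0.1822, 0.1285]
orientation: [0.0, 0.695, 0.719, 0.0]
force: [0.2, -0.1, 0.7]
gripper_width: 0.998
grasp_force: 0.0
```

```bash
python3 -c "
from h import *
print(sense()['ee_pos']);go([.506,.181,.128])"
```

```text
[0.50656287 0.18215801 0.1285486 ]
shift [-0.005 -0.002  0.002] turn [ 0.002 -0.    -0.   ]
```

Well centred, so I close.

>>> {"method": "jog_arm", "body": {"rows": [[0, 0, 0, 0, 0, 0], [0, 0, 0, 0, 0, 0], [0, 0, 0, 0, 0, 0], [0, 0, 0, 0, 0, 0], [0, 0, 0, 0, 0, 0], [0, 0, 0, 0, 0, 0], [0, 0, 0, 0, 0, 0], [0, 0, 0, 0, 0, 0]], "jaw": -1}}

```text
clock: 5.32
ee_pos: [0.5058, 0.183, 0.1279]
orientation: [0.0, 0.694, 0.72, 0.0]
force: [-0.7, -0.5, 4.2]
gripper_width: 0.13
grasp_force: 59.1
```

>>> {"method": "jog_arm", "body": {"rows": [[0, 0, -0.04, 0, 0, 0], [0, 0, -0.12, 0, 0, 0], [0, 0, -0.22, 0, 0, 0], [0, 0, -0.32, 0, 0, 0], [0, 0, -0.4, 0, 0, 0], [0, 0, -0.4, 0, 0, 0]]}}

```text
clock: 6.08
ee_pos: [0.5058, 0.183, 0.2287]
orientation: [0.0, 0.694, 0.72, 0.001]
force: [0.5, 0.4, -3.0]
gripper_width: 0.137
grasp_force: 58.6
```

```bash
python3 - <<'E'
from h import *
s=sense(); print(s["ee_pos"],s["force"],s["wrist_torque"],s["gripper_width"])
im=[]
c=camera("wrist"); np.savez("w3.npz",**c); im.append(c["frame"][200:480,160:480])
c=camera("side"); np.savez("side3.npz",**c); im.append(c["frame"][60:340,200:360])
c=camera("scene"); np.savez("scene3.npz",**c); im.append(c["frame"][100:380,300:500])
cv2.imwrite("pics/g3.png",np.hstack(im))
go([.60,-.17,.24])
E
```

```text
[0.50583504 0.18301771 0.22865082] [ 0.46968511  0.37856018 -3.01396659] [ 0.0903423   0.03415374 -0.01401909] 0.13651303547846105
shift [-1.424  0.331 -0.055] turn [-0.003  0.001  0.002]
```

View pics/g3.png

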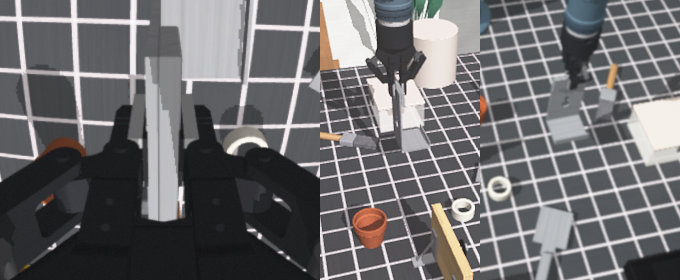

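```bash
python3 - <<'E'
from h import *
c=dict(np.load("w3.npz")); g=c["frame"].mean(2)
for u in (312,318,324,330,336): print(u,[int(x) for x in g[216:240,u]])
for v in (235,260): print(v,[int(x) for x in g[v,300:346]])
print(onz(c,[316,332],[227,227],.2607), c["xyz"])
E
```

```text
312 [94, 94, 94, 96, 96, 94, 95, 96, 95, 94, 96, 96, 97, 97, 95, 96, 97, 96, 95, 93, 91, 95, 95, 95]
318 [93, 92, 93, 93, 93, 94, 94, 93, 94, 94, 94, 94, 93, 93, 92, 90, 92, 89, 88, 86, 86, 88, 88, 88]
324 [195, 194, 195, 195, 195, 195, 194, 195, 194, 176, 122, 94, 94, 93, 95, 95, 95, 93, 96, 97, 95, 95, 92, 96]
330 [196, 195, 196, 195, 196, 196, 195, 195, 194, 177, 123, 98, 94, 96, 96, 93, 96, 96, 95, 96, 95, 95, 97, 96]
336 [199, 198, 199, 198, 199, 199, 199, 198, 198, 185, 145, 104, 99, 96, 94, 95, 95, 96, 95, 95, 95, 97, 97, 95]
235 [93, 92, 92, 93, 94, 93, 94, 92, 92, 92, 93, 92, 93, 92, 93, 92, 94, 91, 86, 84, 90, 96, 96, 95, 97, 95, 95, 95, 95, 95, 96, 96, 95, 95, 95, 95, 95, 97, 112, 148, 185, 184, 184, 189, 192, 194]
260 [93, 94, 95, 99, 127, 166, 189, 191, 191, 183, 143, 136, 135, 136, 136, 134, 126, 113, 109, 123, 135, 136, 136, 134, 135, 135, 134, 135, 136, 136, 137, 136, 136, 135, 136, 134, 134, 134, 136, 134, 129, 128, 155, 182, 192, 197]
[[0.50157497 0.23190291 0.2607    ]
 [0.50653078 0.2320809  0.2607    ]] [0.50230243 0.2660465  0.37072105]
```

```bash
python3 - <<'E'
from h import *
c=dict(np.load("w3.npz")); g=c["frame"].mean(2)
for u in (314,324,330,336): print(u,[int(x) for x in g[240:266,u]])
for v in (280,320): print(v,[int(x) for x in g[v,296:350]])
for v in (253,255,257): print(v,onz(c,[308,342],[v,v],.2607).round(4).tolist())
E
```

```text
314 [96, 98, 97, 95, 94, 95, 95, 97, 94, 93, 94, 94, 93, 92, 94, 94, 105, 125, 134, 135, 136, 135, 136, 135, 136, 135]
324 [96, 95, 94, 95, 94, 92, 92, 93, 95, 95, 95, 97, 93, 94, 93, 98, 108, 127, 133, 134, 135, 136, 134, 135, 134, 135]
330 [95, 97, 96, 93, 93, 94, 94, 95, 96, 97, 94, 93, 94, 94, 95, 97, 108, 126, 134, 135, 137, 136, 136, 137, 136, 136]
336 [95, 97, 93, 93, 93, 95, 95, 94, 96, 95, 94, 95, 95, 95, 96, 97, 107, 126, 132, 134, 134, 134, 133, 135, 135, 135]
280 [77, 67, 71, 69, 71, 70, 73, 77, 101, 151, 188, 191, 191, 192, 192, 188, 154, 137, 135, 135, 130, 118, 110, 125, 135, 136, 135, 135, 135, 134, 135, 135, 136, 137, 136, 134, 135, 135, 135, 134, 135, 135, 135, 133, 124, 118, 166, 177, 198, 206, 217, 234, 244, 244]
320 [103, 101, 103, 103, 102, 102, 101, 85, 46, 63, 128, 187, 194, 193, 194, 194, 193, 193, 193, 192, 186, 162, 140, 165, 188, 191, 190, 190, 190, 191, 191, 192, 190, 177, 140, 134, 134, 133, 133, 133, 134, 134, 131, 119, 92, 41, 56, 99, 102, 103, 101, 101, 101, 103]
253 [[0.4993, 0.2232, 0.2607], [0.5101, 0.2236, 0.2607]]
255 [[0.4993, 0.2225, 0.2607], [0.5101, 0.2229, 0.2607]]
257 [[0.4993, 0.2218, 0.2607], [0.5102, 0.2222, 0.2607]]
```

```bash
python3 - <<'E'
from h import *
for n in("scene","side"):
    c=dict(np.load(f"{n}0.npz")); W=pts(c); f=c["frame"].astype(int)
    m=(f[...,2]>110)&(f[...,1]<60)&(f[...,0]<60)&(W[...,1]<-.2)&(W[...,2]>.01)
    print(n,np.percentile(W[m],[1,99],axis=0).round(3).tolist())
go([.59,-.173,.235])
E
```

```text
scene [[0.564, -0.468, 0.049], [0.61, -0.412, 0.117]]
side [[0.502, -0.476, 0.046], [0.598, -0.375, 0.118]]
shift [-1.434  0.29  -0.035] turn [-0.003  0.001  0.002]
```

>>> {"method": "jog_arm", "body": {"rows": [[-0.08, 0.07, 0, 0, 0, 0], [-0.22, 0.15, 0, 0, 0, 0], [-0.38, 0.24, 0, 0, 0, 0], [-0.55, 0.29, 0, 0, 0, 0], [-0.75, 0.29, 0, 0, 0, 0], [-0.85, 0.29, 0, 0, 0, 0], [-0.92, 0.29, -0.02, 0, 0, 0], [-0.95, 0.29, -0.03, 0, 0, 0]]}}

```text
clock: 7.22
ee_pos: [0.5862, -0.0523, 0.2348]
orientation: [-0.0, 0.694, 0.72, -0.0]
force: [-0.1, 0.1, -2.6]
gripper_width: 0.132
grasp_force: 58.7
```

>>> {"method": "jog_arm", "body": {"rows": [[-0.1, 0, 0, 0, 0, 0], [-0.22, 0, 0, 0, 0, 0], [-0.34, 0, 0, 0, 0, 0], [-0.42, 0, 0, 0, 0, 0], [-0.47, 0, 0, 0, 0, 0], [-0.484, 0, 0, 0, 0, 0], [-0.484, 0, 0, 0, 0, 0], [-0.484, 0, 0, 0, 0, 0]]}}

```text
clock: 8.22
ee_pos: [0.5908, -0.1719, 0.2351]
orientation: [-0.0, 0.694, 0.72, 0.0]
force: [-1.0, 0.6, -2.8]
gripper_width: 0.13
grasp_force: 58.7
```

```bash
python3 - <<'E'
from h import *
s=sense(); print(s["ee_pos"],s["force"],s["wrist_torque"],s["gripper_width"])
go([.575,-.1735,.174],91.9)
E
```

```text
[ 0.59082734 -0.17192882  0.23509324] [-0.99620547  0.5538959  -2.83276495] [0.04455813 0.01333466 0.01424276] 0.12970351998747667
shift [-0.004 -0.063  0.244] turn [-0.    -0.     0.005]
```

Now down in front of the screw, with a look from the scene camera through the keyhole and the wrist camera from above.

>>> {"method": "jog_arm", "body": {"rows": [[0, -0.01, 0.06, 0, 0, 0], [0, -0.03, 0.14, 0, 0, 0], [-0.004, -0.05, 0.21, 0, 0, 0], [-0.004, -0.063, 0.244, 0, 0, 0], [-0.004, -0.063, 0.244, 0, 0, 0], [-0.004, -0.063, 0.244, 0, 0, 0]]}}

```text
clock: 8.98
ee_pos: [0.5758, -0.1744, 0.175]
orientation: [0.001, 0.694, 0.72, 0.0]
force: [-0.8, -1.1, -2.1]
gripper_width: 0.137
grasp_force: 58.7
```

```bash
python3 - <<'E'
from h import *
s=sense(); print(s["ee_pos"],s["force"])
c=camera("scene"); np.savez("scene4.npz",**c); a=cv2.resize(c["frame"][190:300,185:300],None,fx=4,fy=4,interpolation=cv2.INTER_CUBIC)
c=camera("wrist"); np.savez("w4.npz",**c); b=c["frame"][100:420,200:440]; b=cv2.copyMakeBorder(b,0,a.shape[0]-b.shape[0],0,0,cv2.BORDER_CONSTANT)
cv2.imwrite("pics/s4.png",np.hstack([a,b]))
E
```

```text
[ 0.57581952 -0.17439512  0.17495786] [-0.81297572 -1.05307935 -2.11612907]
```

View pics/s4.png

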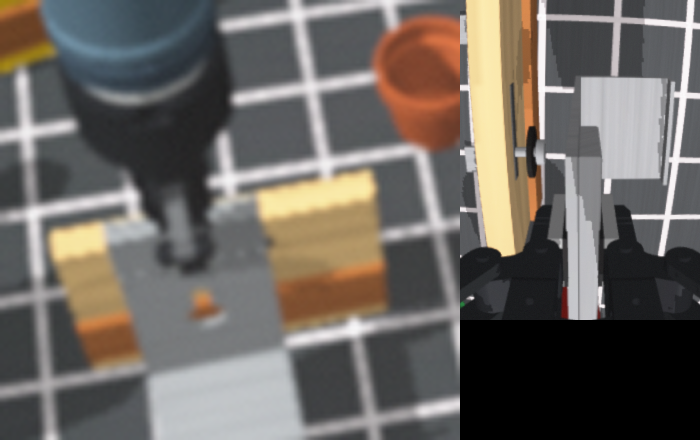

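The left half shows the ledge standing in front of the board. The right half shows the screw at crop (535,152), which is full-frame about (275,252), behind the plate. I'll measure both in this one image.

```bash
python3 - <<'E'
from h import *
c=dict(np.load("w4.npz")); g=c["frame"].mean(2)
for u in (256,259,277,280,283): print(u,[int(x) for x in g[234:272,u]])
for u in (322,330,336): print(u,[int(x) for x in g[214:262,u]])
for v in (270,285): print(v,[int(x) for x in g[v,290:350]])
E
```

```text
256 [97, 95, 94, 94, 85, 83, 83, 80, 74, 69, 69, 68, 74, 95, 120, 130, 142, 165, 182, 192, 200, 200, 162, 79, 55, 54, 54, 54, 54, 54, 53, 54, 54, 55, 56, 57, 60, 61]
259 [121, 122, 122, 123, 122, 122, 122, 121, 122, 121, 121, 121, 117, 110, 121, 132, 143, 167, 183, 194, 203, 203, 177, 127, 119, 119, 119, 119, 118, 119, 118, 117, 117, 117, 115, 116, 114, 114]
277 [67, 65, 58, 57, 58, 72, 95, 107, 116, 124, 130, 136, 141, 148, 155, 160, 167, 172, 177, 182, 188, 193, 199, 201, 202, 201, 203, 203, 197, 180, 134, 85, 69, 68, 67, 69, 68, 70]
280 [231, 231, 230, 230, 224, 153, 112, 110, 116, 121, 127, 132, 136, 141, 146, 151, 157, 165, 172, 179, 185, 192, 197, 201, 204, 207, 207, 209, 206, 197, 169, 131, 106, 103, 98, 90, 87, 87]
283 [234, 234, 234, 234, 229, 161, 113, 105, 110, 112, 115, 118, 121, 121, 123, 126, 131, 134, 139, 145, 147, 153, 158, 161, 165, 173, 174, 179, 185, 185, 176, 173, 171, 173, 171, 172, 172, 173]
322 [193, 193, 193, 193, 193, 193, 193, 193, 192, 194, 191, 175, 125, 97, 96, 95, 96, 96, 95, 94, 94, 96, 95, 96, 94, 96, 98, 96, 96, 96, 95, 95, 93, 93, 95, 96, 96, 97, 96
[... 355 characters left out ...]
97, 96, 95, 95, 98, 97, 96, 96, 96, 94, 92, 94, 96, 97, 97, 96, 95, 94, 94, 98, 97, 96, 98, 108, 127, 134, 135, 136, 136]
270 [65, 66, 68, 68, 67, 67, 65, 69, 70, 73, 89, 94, 95, 98, 115, 156, 190, 193, 193, 193, 193, 190, 159, 141, 137, 136, 128, 115, 111, 125, 135, 137, 136, 136, 137, 136, 136, 136, 137, 138, 137, 138, 137, 136, 136, 135, 136, 137, 137, 135, 129, 128, 180, 192, 195, 200, 201, 199, 197, 195]
285 [65, 66, 67, 66, 67, 65, 67, 64, 65, 66, 66, 67, 66, 69, 90, 147, 189, 194, 194, 193, 193, 194, 194, 192, 167, 142, 131, 119, 110, 125, 137, 137, 136, 136, 135, 136, 137, 136, 136, 138, 137, 137, 136, 136, 136, 135, 135, 136, 135, 131, 123, 97, 95, 114, 207, 239, 245, 245, 245, 244]
```

```bash
python3 - <<'E'
from h import *
c=dict(np.load("w4.npz")); 
print("head",onz(c,[279,279,279],[239.5,251.9,264.3],.105).round(4).tolist())
print("shank",onz(c,[257,257],[246.5,256.5],.107).round(4).tolist())
print("ledge end",onz(c,[306,341],[256.7,256.7],.207).round(4).tolist()); print(sense()["ee_pos"])
E
```

```text
head [[0.5488, -0.1661, 0.105], [0.5488, -0.1742, 0.105], [0.5487, -0.1824, 0.105]]
shank [[0.5355, -0.1704, 0.107], [0.5353, -0.177, 0.107]]
ledge end [[0.5688, -0.1356, 0.207], [0.5799, -0.1352, 0.207]]
[ 0.57591951 -0.174525    0.17501061]
```

>>> {"method": "jog_arm", "body": {"rows": [[0.008, -0.02, 0.004, 0, 0, 0], [0.008, -0.04, 0.004, 0, 0, 0], [0.008, -0.056, 0.004, 0, 0, 0], [0.008, -0.064, 0.004, 0, 0, 0], [0.008, -0.07, 0.004, 0, 0, 0], [0.008, -0.076, 0.004, 0, 0, 0], [0.008, -0.076, 0.004, 0, 0, 0]]}}

```text
clock: 9.95
ee_pos: [0.556, -0.173, 0.173]
orientation: [0.0, 0.694, 0.72, -0.0]
force: [0.2, -1.0, -2.9]
gripper_width: 0.132
grasp_force: 58.7
```

>>> {"method": "jog_arm", "body": {"rows": [[0, -0.006, 0, 0, 0, 0], [0, -0.012, 0, 0, 0, 0], [0, -0.016, 0, 0, 0, 0], [0, -0.016, 0, 0, 0, 0]]}}

```text
clock: 10.45
ee_pos: [0.552, -0.1732, 0.1731]
orientation: [0.0, 0.694, 0.72, -0.0]
force: [-0.1, -0.4, -2.3]
gripper_width: 0.129
grasp_force: 58.7
```

>>> {"method": "jog_arm", "body": {"rows": [[0, -0.004, 0, 0, 0, 0], [0, -0.008, 0, 0, 0, 0], [0, -0.008, 0, 0, 0, 0]]}}

```text
clock: 10.82
ee_pos: [0.551, -0.1732, 0.1732]
orientation: [0.001, 0.694, 0.72, 0.001]
force: [4.3, 0.5, -4.4]
gripper_width: 0.133
grasp_force: 58.4
```

>>> {"method": "jog_arm", "body": {"rows": [[0, -0.004, 0, 0, 0, 0], [0, -0.008, 0, 0, 0, 0], [0, -0.008, 0, 0, 0, 0]]}}

```text
clock: 11.2
ee_pos: [0.549, -0.1733, 0.1733]
orientation: [0.001, 0.694, 0.72, 0.001]
force: [5.6, 1.0, -4.9]
gripper_width: 0.125
grasp_force: 58.3
```

>>> {"method": "jog_arm", "body": {"rows": [[0, -0.004, 0, 0, 0, 0], [0, -0.009, 0, 0, 0, 0], [0, -0.009, 0, 0, 0, 0]]}}

```text
clock: 11.58
ee_pos: [0.5473, -0.1733, 0.1733]
orientation: [0.001, 0.694, 0.72, 0.001]
force: [7.5, 0.7, -7.0]
gripper_width: 0.133
grasp_force: 58.3
```

```bash
python3 - <<'E'
from h import *
s=sense(); print(s["ee_pos"],s["force"],s["wrist_torque"])
c=camera("side"); a=cv2.resize(c["frame"][225:375,285:385],None,fx=4,fy=4,interpolation=cv2.INTER_CUBIC)
c=camera("wrist"); np.savez("w5.npz",**c); b=c["frame"][100:480,200:440]; b=cv2.copyMakeBorder(b,0,a.shape[0]-b.shape[0],0,0,cv2.BORDER_CONSTANT)
cv2.imwrite("pics/s5.png",np.hstack([a,b]))
E
```

```text
[ 0.54734044 -0.17332813  0.17329855] [ 7.49302792  0.74642972 -7.00149888] [ 0.25091913 -1.8488793   0.00687987]
```

View pics/s5.png

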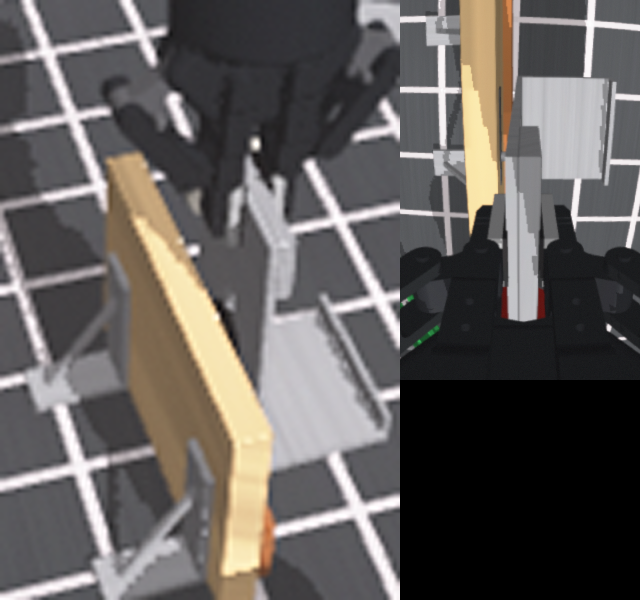

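The side view shows the plate parallel to the board with the washer behind it and the foot just in front of the batten. The force rises at 1 N/mm, so this is the washer. Now I pull down.

>>> {"method": "jog_arm", "body": {"rows": [[0, -0.003, 0, 0, 0, 0], [0, -0.003, 0.006, 0, 0, 0], [0, -0.003, 0.014, 0, 0, 0], [0, -0.003, 0.022, 0, 0, 0], [0, -0.003, 0.03, 0, 0, 0], [0, -0.003, 0.03, 0, 0, 0]]}}

```text
clock: 12.42
ee_pos: [0.5479, -0.1742, 0.1677]
orientation: [0.003, 0.694, 0.72, 0.002]
force: [6.3, 0.4, 0.2]
gripper_width: 0.13
grasp_force: 59.7
```

>>> {"method": "jog_arm", "body": {"rows": [[0, -0.002, 0.01, 0, 0, 0], [0, -0.002, 0.02, 0, 0, 0], [0, -0.002, 0.03, 0, 0, 0], [0, -0.002, 0.04, 0, 0, 0], [0, -0.002, 0.04, 0, 0, 0]]}}

```text
clock: 13.05
ee_pos: [0.5477, -0.1744, 0.1578]
orientation: [0.003, 0.694, 0.72, 0.002]
force: [7.3, 0.2, 0.4]
gripper_width: 0.135
grasp_force: 59.7
```

>>> {"method": "jog_arm", "body": {"rows": [[0, 0, 0.008, 0, 0, 0], [0, 0, 0.016, 0, 0, 0], [0, 0, 0.022, 0, 0, 0], [0, 0, 0.028, 0, 0, 0], [0, 0, 0.028, 0, 0, 0]]}}

```text
clock: 13.68
ee_pos: [0.5478, -0.1744, 0.151]
orientation: [0.003, 0.694, 0.72, 0.002]
force: [7.1, -0.6, 1.1]
gripper_width: 0.132
grasp_force: 59.8
```

>>> {"method": "jog_arm", "body": {"rows": [[0, 0, 0.004, 0, 0, 0], [0, 0, 0.008, 0, 0, 0], [0, 0, 0.008, 0, 0, 0]]}}

```text
clock: 14.05
ee_pos: [0.5479, -0.1744, 0.149]
orientation: [0.004, 0.694, 0.72, 0.002]
force: [7.7, 1.1, 2.9]
gripper_width: 0.13
grasp_force: 59.8
```

>>> {"method": "jog_arm", "body": {"rows": [[0, 0, 0.004, 0, 0, 0], [0, 0, 0.006, 0, 0, 0], [0, 0, 0.006, 0, 0, 0]]}}

```text
clock: 14.42
ee_pos: [0.548, -0.1745, 0.1478]
orientation: [0.004, 0.694, 0.72, 0.002]
force: [7.4, 0.2, 1.9]
gripper_width: 0.132
grasp_force: 60.1
```

>>> {"method": "jog_arm", "body": {"rows": [[0, 0, 0.004, 0, 0, 0], [0, 0, 0.006, 0, 0, 0], [0, 0, 0.006, 0, 0, 0]]}}

```text
clock: 14.8
ee_pos: [0.5481, -0.1745, 0.1474]
orientation: [0.004, 0.694, 0.72, 0.002]
force: [5.5, 1.2, 8.1]
gripper_width: 0.13
grasp_force: 61.0
```

Resistance is rising, so I'll go one small step further to confirm the stop.

>>> {"method": "jog_arm", "body": {"rows": [[0, 0, 0.004, 0, 0, 0], [0, 0, 0.004, 0, 0, 0]]}}

```text
clock: 15.05
ee_pos: [0.5483, -0.1746, 0.1471]
orientation: [0.004, 0.694, 0.72, 0.002]
force: [3.7, 1.2, 12.0]
gripper_width: 0.126
grasp_force: 61.4
```

>>> {"method": "jog_arm", "body": {"rows": [[0, 0, 0.004, 0, 0, 0], [0, 0, 0.004, 0, 0, 0]]}}

```text
clock: 15.3
ee_pos: [0.5484, -0.1747, 0.147]
orientation: [0.005, 0.694, 0.72, 0.002]
force: [2.2, 2.2, 16.4]
gripper_width: 0.132
grasp_force: 62.1
```

Stopped hard at 26 mm of travel. I relax slightly, then open.

>>> {"method": "jog_arm", "body": {"rows": [[0, 0, -0.006, 0, 0, 0], [0, 0, -0.006, 0, 0, 0]]}}

```text
clock: 15.55
ee_pos: [0.5481, -0.1746, 0.1471]
orientation: [0.004, 0.694, 0.72, 0.002]
force: [4.4, 1.7, 9.4]
gripper_width: 0.13
grasp_force: 61.1
```

>>> {"method": "jog_arm", "body": {"rows": [[0, 0, 0, 0, 0, 0], [0, 0, 0, 0, 0, 0], [0, 0, 0, 0, 0, 0], [0, 0, 0, 0, 0, 0], [0, 0, 0, 0, 0, 0], [0, 0, 0, 0, 0, 0]], "jaw": 0.6}}

```text
clock: 16.3
ee_pos: [0.5445, -0.1734, 0.1429]
orientation: [-0.0, 0.694, 0.72, -0.0]
force: [1.6, -0.0, -0.5]
gripper_width: 0.797
grasp_force: 0.0
```

>>> {"method": "jog_arm", "body": {"rows": [[0, 0, -0.06, 0, 0, 0], [0, 0, -0.16, 0, 0, 0], [0, 0, -0.3, 0, 0, 0], [0, 0, -0.45, 0, 0, 0], [0, 0, -0.6, 0, 0, 0], [0, 0, -0.6, 0, 0, 0]]}}

```text
clock: 17.05
ee_pos: [0.5464, -0.1742, 0.2978]
orientation: [0.004, 0.694, 0.72, 0.001]
force: [0.5, 0.3, -1.1]
gripper_width: 0.799
grasp_force: 0.0
```

```bash
python3 - <<'E'
from h import *
s=sense(); print(s["ee_pos"],s["force"],s["gripper_width"])
c=camera("scene"); np.savez("scene6.npz",**c); W=pts(c); p=W[190:300,190:300].reshape(-1,3); f=c["frame"][190:300,190:300].reshape(-1,3).astype(int)
m=(np.ptp(f,axis=1)<25)&(p[:,2]>.1)&(p[:,2]<.2)&(abs(p[:,1]+.174)<.045)&(p[:,0]>.5)&(p[:,0]<.6); print("ledge top z",np.percentile(p[m,2],99),"n",m.sum())
a=cv2.resize(c["frame"][190:300,185:300],None,fx=4,fy=4,interpolation=cv2.INTER_CUBIC)
c=camera("side"); b=cv2.resize(c["frame"][225:375,285:385],None,fx=3,fy=3,interpolation=cv2.INTER_CUBIC); b=cv2.copyMakeBorder(b,0,0,0,0,cv2.BORDER_CONSTANT)
n=max(a.shape[0],b.shape[0]); P=lambda x:cv2.copyMakeBorder(x,0,n-x.shape[0],0,0,cv2.BORDER_CONSTANT)
cv2.imwrite("pics/s6.png",np.hstack([P(a),P(b)]))
E
```

```text
[ 0.54642184 -0.17422796  0.29776133] [ 0.5381976   0.3177017  -1.12274744] 0.799293350751733
ledge top z 0.18202629330338627 n 794
```

View pics/s6.png

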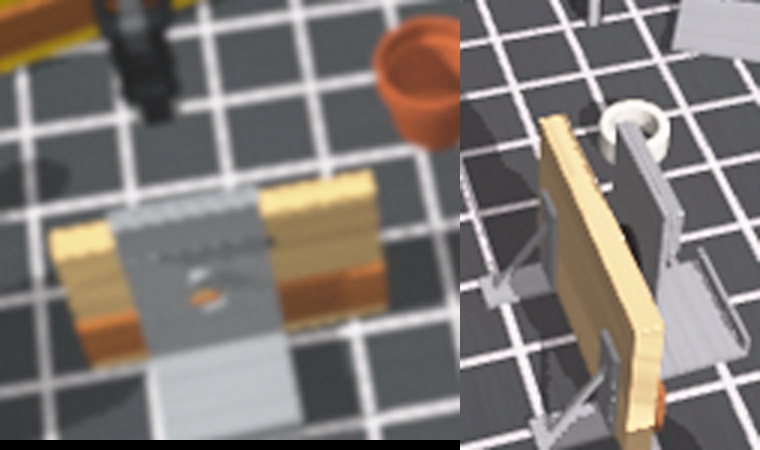

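The ledge hangs flat on the board with the screw head showing above the entry hole at about (200,275). Its top stands near 0.18 m, as expected when fully home, and the gripper is clear above.

```bash
python3 -c "
from station import hand_in
print(hand_in())"
```

```text
the job is handed in; nothing more can be done
None
```

The ledge hangs on the board with the screw home at the top of the slot; I let go, moved the arm clear and handed the job in at about 17 s, with the wrist force under 20 N at every reading.

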